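Unclamp a machined sleeve and hold its bore up to the inspection camera

TASK

The steel sleeve clamped in the drilling fixture is due for its bore inspection: pull the toggle clamp's handle back, away from the sleeve, until the clamp stands fully open, lift that sleeve off its spigot and hold it in the air in front of the tilted inspection camera, the bore in line with the lens axis and the sleeve's lower end (the end that sat on the fixture) 120 mm from the lens glass. Leave the clamp open, the camera as it is aimed, and the other things on the bench undisturbed. The program finishes while the gripper still holds the sleeve there, still, with nothing else touching it.

Things in the scene. Friction and masses are not known exactly. Their poses are not given: they have to be found in the camera images.
- sleeve: The part: plain steel tube, 58 mm outside diameter, 76 mm high, bore about 30 mm, 0.2 to 0.4 kg, standing over the fixture's spigot under the clamp's pad. Origin: centre of its lower end; z: along the bore to its upper end (up at the start).
- sleeve_top (a point): Centre of the sleeve's upper end, 76 mm along its z from its origin.
- fixture: Fixed drilling fixture, origin on the bench; x from clamp to sleeve (away from the robot, give or take the yaw), z up. Base plate x -86..78, y -56..56 mm, 14 thick. At x = 42: round seat 68 wide with three rest buttons 20 mm above the bench and a spigot 25 thick that stands 24 mm up inside the sleeve. At x -92..-28: riser block 52 wide, 72 high, with the toggle clamp on top, cheeks to 111 mm.
- clamp_pad (a point): Centre of the 44 mm round rubber pad's face, on the arm 90 mm from its hinge. Clamped, pad, spindle and arm cover the sleeve up to 56 mm above its upper end; open, they stand 80 mm or more from its axis, up to 210 mm above the bench.
- spigot_seat (a point): Centre of the seat that the sleeve stands on, 20 mm above the bench, at x = +42 mm of the fixture.
- clamp_arm (a joint): Toggle clamp arm: 0 clamped (level, rubber pad on the sleeve), grows as it swings up and towards the robot to its stop at 1.55 rad, fully open, upright; stays there when left. Hinge at x = -48 mm of the fixture, 98 mm above the bench. Locks when the sleeve is pulled up; opens when the handle is pulled.
- handle_grip (a point): Middle of the clamp handle's round black grip (23 mm thick, reaching 40 mm below this point and 30 mm above it). Clamped, the handle is nearly upright, this point 194 mm above the bench. Pulled along the fixture's -x (away from the sleeve, a few newtons) it swings down in the xz plane to about level: this point is then 110 mm farther to -x and 97 mm lower.
- camera_stand: Fixed stand of the inspection camera: dark steel foot 120 x 110 x 12 mm on the bench with a U-shaped aluminium bracket and two black knobs; origin on the bench under the camera's pivot, z up, the camera tilts towards its -x side (the robot's side, give or take the yaw). Over the bench beyond x = 0.59 m of the room hangs a shelf, 0.65 m above it: keep the wrist below.
- camera_head: The camera in the bracket: black box 46 x 60 x 50 mm, lens barrel 33 mm in diameter and a ring light 66 mm in diameter round the lens front. Origin: its tilt pivot, 82 mm above the bench. z: the lens axis, pointing out of the lens, up and tilted towards the stand's -x side by 0.3 to 0.6 rad from vertical; y: the tilt hinge, level.
- lens_glass (a point): Centre of the lens glass, 45 mm along the camera head's z from its origin. Same axes as the camera head.
- viewing_point (a point): The point in the air on the lens axis 120 mm in front of the lens glass, where the centre of the sleeve's lower end belongs. Same axes as the camera head: the sleeve's z shall lie along this z.
- feeler_gauge: Flat pale feeler gauge, 42 x 99 x 14 mm, lying between fixture and camera; stays.
- paste_jar: Jar with a black lid, 64 mm in diameter, 76 mm high, between fixture and camera; stays.
- marker: Marker pen with a black cap, 110 mm long, lying on the left; stays.
- checked_sleeve: A sleeve of the same shape that stands alone on the bench; stays. (Two more stand in the cardboard tray on the left.)
Things that resemble listed ones, but are neither listed nor needed, are in the scene too. What is shaped like the sleeve but orange is not meant.

How it is judged (in metres and radians):
On the way, in this order (a step that is already met when the one before it is completed fails the run):
1. the toggle clamp is thrown open while the sleeve still sits on its seat (value of joint clamp_arm above 1.3 rad and horizontal distance between sleeve and spigot_seat below 0.008 m and distance between sleeve and spigot_seat below 0.01 m), for 0.2 s.
2. the sleeve is lifted clear of the spigot in the gripper, the clamp staying open (z of sleeve in the frame of fixture above 0.055 m and contact force between the fingers and sleeve above 1 N and value of joint clamp_arm above 1.3 rad), for 0.2 s.
At the end, for the whole second after the job is handed in: Sleeve held still by the fingers, touching neither camera nor fixture; centre of its lower end within 15 mm of the lens axis (each way), 105 to 135 mm from the lens glass, over 150 mm above the bench; bore within 0.15 rad of the lens axis, upper end farther; clamp arm over 1.3 rad (x of sleeve in the frame of camera_head between -0.015 and 0.015 m and y of sleeve in the frame of camera_head between -0.015 and 0.015 m and z of sleeve in the frame of camera_head between 0.15 and 0.18 m and angle between the z axis of sleeve and the z axis of camera_head, either way round below 0.15 rad and z of sleeve_top in the frame of camera_head above 0.21 m and height (world z) of sleeve above 0.15 m and contact force between the fingers and sleeve above 1 N and linear speed of sleeve below 0.02 m/s and angular speed of sleeve below 0.15 rad/s and contact force between sleeve and camera_stand below 0.1 N and contact force between sleeve and fixture below 0.1 N and value of joint clamp_arm above 1.3 rad); the arm keeps its last pose, push and grip.
It fails at once if the aim of the inspection camera is disturbed (lens moved by more than 5 mm) (distance of lens_glass from where it was at the start of the episode above 0.005 m).
It fails at once if another thing on the bench is moved by more than 20 mm (distance of any of feeler_gauge, paste_jar, marker from where it was at the start of the episode above 0.02 m).
It also fails if it takes over 51 s, if anything falls off the work surface, if the arm or the gripper's body presses on something with over 40 N, if the wrist force passes 120 N, or if a joint passes its speed limit or range.

ROBOT

A 6-joint arm with a two-finger parallel gripper is mounted at the origin on a cart in front of the work surface, level with it; the furniture and walls round the work are solid. World frame = base frame: x ahead of the robot, y to its left, z up, the work surface at z = 0. Lengths are in mm, angles in rad, forces in N, time in s.
With the tool pointing down it reaches from about 300 to 775 mm from the base axis. Payload 14.6 kg.
Tool frame: the origin (TCP) lies at the very end of the fingers, on their centre line; the grasp point (between the pads) lies 19 mm behind it; z points along the fingers, y is the line along which they close (so a half turn about z gives the same grasp; the last joint's range is limited). The gripper opens to 94 mm and grips with 3 to 60 N. Pads are 16 mm wide; open, the fingers measure 119 mm over their backs; the gripper's body (75 mm by 177 mm) begins 78 mm behind the grasp point.
Start: joints at [1.06, 0.3, 1.521, -0, 1.321, -0.067], TCP at [236.152, 496.711, 205.446] pointing down, gripper open.
Joint ranges: [-3.03, 3.03], [-0.79, 2.21], [0.23, 2.52], [-1.04, 4.18], [0, 3.07], [-2.55, 2.55]. Speed limits (rad/s): [2.22, 2.22, 2.57, 3.14, 3.14, 3.14].

INTERFACE

Orientations are given as [roll, pitch, yaw] about the fixed x, y, z axes, in that order (R = Rz(yaw) Ry(pitch) Rx(roll)).
In Python, from plant import manip gives the robot as it stands. The module is installed in compiled form; this text tells all that it offers.
- The arm moves only by the tool step_arm, never from a script. Its argument "commands" is a list that holds one entry, the list of rows, each a list of 5 numbers: the shift along the tool's x, y, z in normalised numbers (1 is 0.5 m), then the turn about the tool's z in fractions of the full range, 1 being 2 rad, then the opening, from 0 (shut) to 1 (fully open). In form: [[[dx, dy, dz, roll, claw], ...]]. A call has 1 to 5 rows; each row is the pose to reach, as a shift and turn from the pose commanded when the call began, along the tool's axes at that moment; what a row does not reach only later rows make up. A row lasts 1/10 s, in which the tool goes at most 50 mm and 8.59 degrees, less where a joint would pass 70% of its speed; a pose out of reach is approached as far as the arm can. Shift and turn numbers lie between -1 and 1, and a call with a number outside is refused. A call with a gripper value outside its range is refused whole. The fingers move at their own pace and stop on an object; "squeeze" is the grip in N (left out, the last holds). Time passes only in rows, so rows that repeat a pose let the fingers close. It gives the time, the measured TCP pose, the force, the opening and the grip force at its end, in the units of the state.
- manip.sense(): the state, without advancing time (a new reading comes with each control period).
- manip.camera(name): name is "scene" or "top"; returns a dict with "image" (400x640x3 uint8, red, green, blue), "range_z" (400x640 float32, mm along the optical axis (not along the pixel's ray), 0 where there is no reading), "fx", "fy", "cx", "cy" (pixels), "R" (3x3) and "t" (3): a world point X has camera coordinates R X + t. Camera axes: x right, y down, z forward; pixel columns grow to the right and rows downward; lengths in mm; the calibration is good to about 2 mm. A picture is of the moment at which its call begins.
- manip.sign_off(): hands the job in; it is judged then, once.
The state is a dict: "time": time; "joint_pos": joint angles; "joint_vel": joint speeds; "effort": joint torques, N m; "ee_pos": TCP position; "tcp_rot": TCP orientation; "contact_force": force on the tool from outside, world axes, zero at the start; "wrist_torque": the same for the moment, N m; "finger_gap": opening from 0.0 (shut) to 1.0 (fully open); "gripper_force": force on a finger pad.
Only numpy, scipy, OpenCV 4.12 (cv2) and the standard library are available. Lean on these libraries where they do the work, as an engineer would, in place of code of your own. Each camera call takes 0.05 s, during which the arm holds its last target. There are 200 camera calls.

## Working session

There is one attempt and no reset: what is moved stays moved. The work goes in short steps, Python scripts to look and compute and a tool call to move; the robot and the scene stay as the last step left them, time stands still between calls to the robot, and variables do not carry over. Pictures are saved under pics/ and viewed, at most 10 in all, crops included, and the job is handed in when it is done.

Besides the shell and the picture viewer there is one more tool, called as name([rows], argument=value, ...), one row to a line, values as JSON. step_arm: Moves the arm, as the interface text tells. Its arguments: {"type":"object","properties":{"commands":{"type":"array"},"squeeze":{"type":"number"}},"required":["commands"]}

```bash
mkdir -p pics; ls; cat > h.py <<'E'
import numpy as np, cv2
from plant import manip
def cloud(c):
    z=c["range_z"].astype(float); v,u=np.mgrid[:400,:640]
    P=np.dstack([(u-c["cx"])/c["fx"]*z,(v-c["cy"])/c["fy"]*z,z])
    W=(P-np.array(c["t"]))@np.array(c["R"])
    W[z==0]=np.nan
    return W
E
python3 - <<'E'
from h import *
for n in("scene","top"):
    c=manip.camera(n); np.savez(f"pics/{n}0.npz",**c)
    cv2.imwrite(f"pics/{n}0.png",c["image"][:,:,::-1])
    print(n,c["fx"],c["cx"],c["cy"],-np.array(c["R"]).T@c["t"],np.array(c["R"]).round(2).tolist(),(c["range_z"]>0).mean())
print(manip.sense())
E
```

```text
pics
scene 486.39157028106365 316.3632014114041 198.28399372678564 [  66.55823227 -923.12000176 1211.21452583] [[0.87, -0.49, 0.01], [-0.33, -0.6, -0.73], [0.36, 0.63, -0.69]] 0.98492578125
top 374.9381642170234 325.4437606465446 198.87743183862904 [ 492.84405223   82.97713793 1057.82904484] [[-0.02, -1.0, 0.04], [-0.99, 0.02, -0.15], [0.15, -0.04, -0.99]] 0.9959921875
{'time': 0.1, 'joint_pos': array([ 1.06036748e+00,  3.00431599e-01,  1.52153250e+00, -2.70271276e-05,
        1.32070694e+00, -6.66143860e-02]), 'joint_vel': array([ 0.00063825, -0.00059579, -0.00286069, -0.0009823 , -0.0003509 ,
       -0.00050936]), 'effort': array([ 1.59148494e-03, -5.32645476e+01, -3.53285336e+01,  7.08999485e-02,
        2.35045189e-02, -7.28314944e-05]), 'ee_pos': array([236.05964124, 496.49472825, 204.9285489 ]), 'tcp_rot': array([-3.14051492e+00, -4.56618276e-05,  2.69778488e+00]), 'contact_force': array([-0.59025316,  0.8767871 ,  0.19642247]), 'wrist_torque': array([-0.01911296,  0.02875299, -0.02081303]), 'gripper_force': 0.0, 'finger_gap': 0.9978234451454009}
```

View pics/scene0.png

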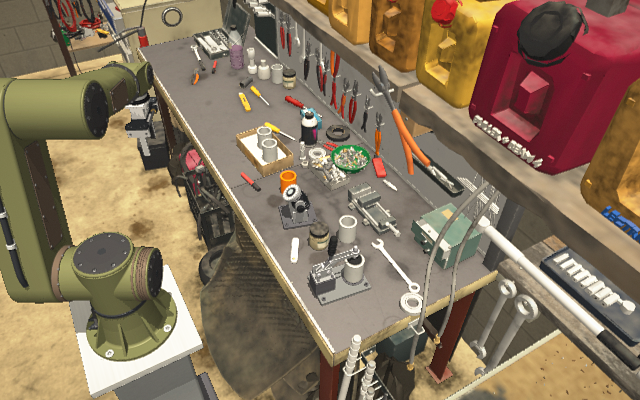

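View pics/top0.png

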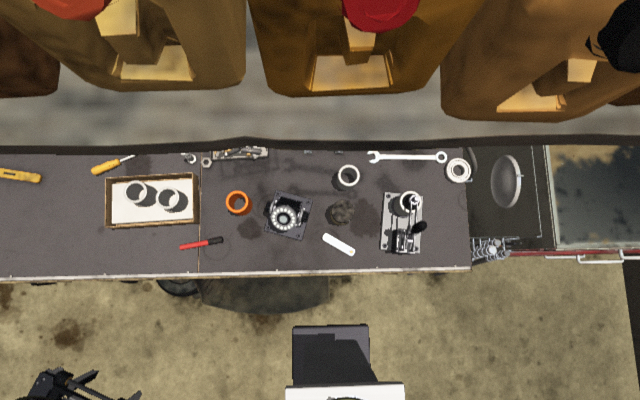

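The scene view shows the clamp fixture at about (340,275) and the camera stand at (295,207). In the top view the fixture is at (402,222), the camera at (286,217), the jar at (341,212), the gauge at (338,243) and the lone sleeve at (347,177). Next I'll zoom in and measure.

```bash
python3 - <<'E'
from h import *
out=[]
for n,(u0,v0,u1,v1) in(("top",(250,165,450,265)),("scene",(265,170,405,310))):
    c=dict(np.load(f"pics/{n}0.npz")); W=cloud(c)
    im=cv2.resize(c["image"][v0:v1,u0:u1],None,fx=4,fy=4,interpolation=cv2.INTER_CUBIC)
    if n=="top": t=im
    else: s=im
    print(n)
    m=np.zeros((400,640),bool); m[v0:v1,u0:u1]=1
    # bench level
    z=W[...,2][m]; print("bench", np.nanmedian(z[np.abs(z)<12]))
    k=(m&(W[...,2]>15)&(W[...,2]<260)).astype(np.uint8)
    nn,l,st,ce=cv2.connectedComponentsWithStats(k)
    for i in range(1,nn):
        if st[i,4]>30:
            P=W[l==i]; print(st[i],ce[i].round(),P.min(0).round(),P.max(0).round(),np.median(P,0).round())
cv2.imwrite("pics/topc.png",t[:, :]);cv2.imwrite("pics/scenec.png",s)
E
```

```text
top
bench -0.26643261980884386
[337 165  23  25 316] [348. 176.] [681. -50.  15.] [737.   8.  79.] [709. -20.  70.]
[ 265  191   44   39 1029] [286. 212.] [564.  89.  15.] [678. 201. 136.] [606. 146. 106.]
[ 388  191   39   63 1473] [406. 223.] [ 498. -235.   15.] [ 667. -132.  226.] [ 564. -164.   96.]
[330 200  25  25 485] [342. 212.] [581. -33.  18.] [641.  30.  80.] [609.  -0.  76.]
scene
bench -1.350403183429946
[280 171  32  52 915] [294. 196.] [559.  82.  15.] [676. 305. 138.] [606. 136.  74.]
[314 170  48  18 369] [335. 176.] [767. 194.  15.] [927. 314.  59.] [803. 231.  29.]
[376 170  10   6  35] [381. 172.] [967. 162.  15.] [1007.  201.   24.] [986. 180.  17.]
[396 170   9   9  49] [401. 173.] [1036.  104.   15.] [1048.  159.   51.] [1043.  125.   25.]
[ 348  182   53   55 1254] [372. 208.] [ 787. -127.   15.] [894. 128. 115.] [831.  33.  41.]
[339 215  18  26 391] [347. 227.] [676. -56.  15.] [737.   4.  80.] [703. -32.  55.]
[ 309  222   61   74 2078] [333. 261.] [ 492. -233.   15.] [659.  27. 225.] [ 585. -181.   75.]
```

View pics/topc.png

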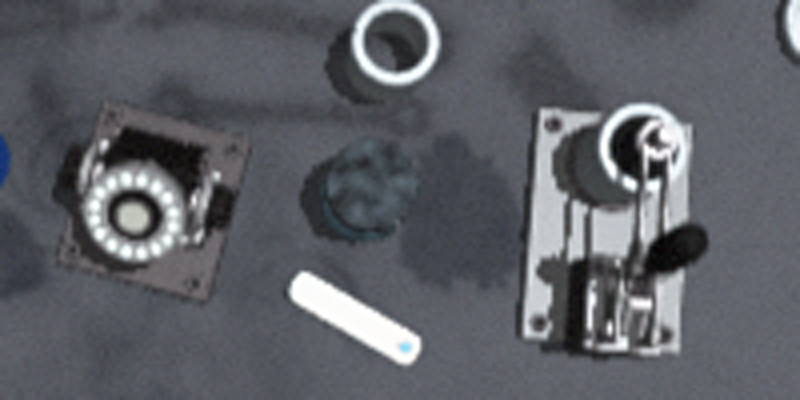

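View pics/scenec.png

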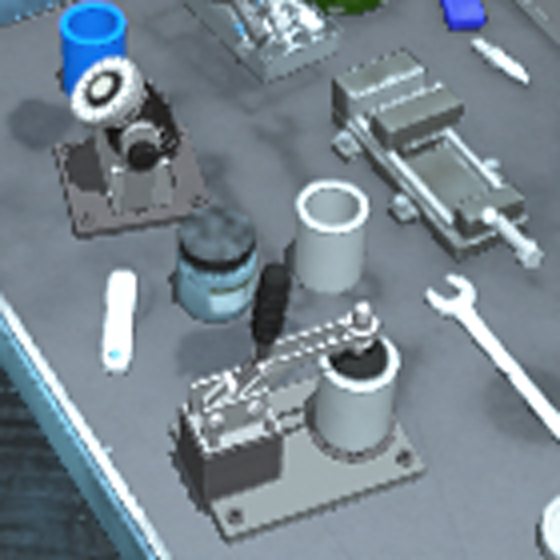

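The top crop (4x) shows the plate and sleeve at (640,150), the grip at (678,248) and the ring light at (133,213). The scene crop shows the same layout, with the lens tilting toward the robot. Next I'll fit the shapes.

```bash
cat > meas.py <<'E'
from h import *
from scipy.optimize import least_squares
def circ(P,r=None):
    A=np.c_[2*P,np.ones(len(P))]; s=np.linalg.lstsq(A,(P**2).sum(1),rcond=None)[0]
    return s[:2],np.sqrt(s[2]+s[:2]@s[:2])
if __name__=="__main__":
  for n in("top","scene"):
    c=dict(np.load(f"pics/{n}0.npz")); W=cloud(c); x,y,z=W[...,0],W[...,1],W[...,2]; V=c["image"].max(2)
    print("==",n)
    # fixture plate
    k=(z>9)&(z<19)&(x>480)&(x<690)&(y>-250)&(y<-110)
    if k.sum()>50: print("plate",cv2.minAreaRect(W[k][:,:2].astype(np.float32)),np.median(z[k]))
    k=(z>64)&(z<79)&(x>480)&(x<600)&(y>-250)&(y<-110)
    print("riser top",cv2.minAreaRect(W[k][:,:2].astype(np.float32)),k.sum())
    # sleeve outer wall: cylinder sides r fit
    for lo,hi in((30,90),(92,99)):
        k=(z>lo)&(z<hi)&(np.hypot(x-625,y+182)<50)&(x>585); P=W[k][:,:2]
        f=least_squares(lambda q:np.hypot(*(P-q).T)-(29 if hi==90 else 22),[625,-182],loss="soft_l1",f_scale=2)
        print("sleeve",lo,f.x.round(1),k.sum(),np.percentile(z[k],[50,95]).round(1))
    k=(z>148)&(z<240)&(x>470)&(x<600)&(y>-250)&(y<-110)&(V<70)
    P=W[k]; print("grip",k.sum(),P.min(0).round(1),P.max(0).round(1),P.mean(0).round(1))
    for a in range(150,230,15):
        q=P[(P[:,2]>=a)&(P[:,2]<a+15)]
        if len(q)>3: print("  ",a,q.min(0).round(),q.max(0).round(),q.mean(0).round(1))
    k=(z>8)&(z<16)&(x>530)&(x<700)&(y>60)&(y<220)
    print("foot",cv2.minAreaRect(W[k][:,:2].astype(np.float32)),k.sum())
    # ring light
    k=(z>95)&(z<145)&(x>540)&(x<680)&(y>90)&(y<200)&(V>150)
    P=W[k]; 
    for _ in range(4):
        m=P.mean(0); nrm=np.linalg.svd(P-m)[2][2]; nrm*=np.sign(nrm[2]); d=(P-m)@nrm; P=P[np.abs(d)<max(3,1.5*d.std())]
    e1=np.cross(nrm,[0,0,1]);e1/=np.linalg.norm(e1);e2=np.cross(nrm,e1)
    q=np.c_[(P-m)@e1,(P-m)@e2]; R=cv2.minEnclosingCircle(q.astype(np.float32)); cc,r=circ(q)
    print("ring",len(P),d.std().round(2),"n",nrm.round(3),"tilt",np.arccos(nrm[2]).round(3),"az",np.arctan2(nrm[1],nrm[0]).round(3))
    for a in(R[0],cc): print("  c",(m+a[0]*e1+a[1]*e2).round(1))
    print("  r",R[1],r)
    for nm,(xa,xb,ya,yb,za,zb) in dict(jar=(570,650,-40,40,60,90),gauge=(490,600,-60,80,5,25)).items():
        k=(z>za)&(z<zb)&(x>xa)&(x<xb)&(y>ya)&(y<yb); print(nm,W[k].min(0).round(),W[k].max(0).round(),np.median(W[k],0).round())
E
python3 meas.py
```

```text
== top
plate ((586.35107421875, -173.13279724121094), (113.19322204589844, 163.3334197998047), 83.21099853515625) 13.634406390115366
riser top ((530.78369140625, -165.28546142578125), (51.367549896240234, 63.84109878540039), 82.97637939453125) 186
sleeve 30 [ 632.2 -179.3] 122 [61.7 87.9]
sleeve 92 [ 633.4 -178.5] 125 [95.2 98. ]
grip 131 [ 546.  -178.7  157.6] [ 568.3 -158.1  225.5] [ 556.5 -165.4  204.9]
   165 [ 546. -172.  166.] [ 560. -158.  179.] [ 550.6 -162.5  172.9]
   180 [ 547. -172.  180.] [ 567. -159.  194.] [ 554.5 -162.2  186.6]
   195 [ 549. -179.  196.] [ 565. -158.  210.] [ 554.  -163.5  203.4]
   210 [ 550. -178.  210.] [ 568. -160.  225.] [ 559.3 -167.9  219.3]
foot ((612.7217407226562, 145.2714080810547), (109.82860565185547, 119.9163589477539), 73.75432586669922) 642
ring 268 1.39 n [-0.504  0.151  0.85 ] tilt 0.554 az 2.851
  c [590.1 151.1 118.2]
  c [590.4 151.6 118.3]
  r 32.30179977416992 24.94866835622855
jar [582. -33.  62.] [641.  29.  80.] [612.  -1.  76.]
gauge [496. -45.   5.] [597.  54.  23.] [530.   8.  12.]
== scene
plate ((579.94677734375, -177.08
[... 388 characters left out ...]
2.  152.] [ 553. -170.  163.] [ 546.1 -176.8  158.6]
   165 [ 542. -185.  166.] [ 560. -163.  178.] [ 548.3 -178.   172.3]
   180 [ 543. -184.  180.] [ 559. -170.  195.] [ 549.5 -179.3  187. ]
   195 [ 544. -186.  195.] [ 565. -165.  209.] [ 551.6 -178.1  201.6]
   210 [ 547. -187.  210.] [ 566. -164.  224.] [ 555.2 -175.6  217.9]
foot ((608.1430053710938, 139.62710571289062), (117.00199127197266, 118.18850708007812), 74.5754623413086) 353
ring 118 1.69 n [-0.501  0.115  0.858] tilt 0.54 az 2.916
  c [590.2 147.8 117.9]
  c [589.  148.2 117.1]
  r 34.1746826171875 25.42788175157401
jar [578. -36.  61.] [640.  27.  80.] [607. -10.  74.]
gauge [493. -42.   5.] [600.  54.  25.] [532.  -7.  11.]
```

```bash
cat > mv.py <<'E'
from h import *
O=np.array([589.3,-175.0]); YF=-0.119
u=np.array([np.cos(YF),np.sin(YF)]); v=np.array([-u[1],u[0]])
def fx(x,y,z): return [*(O+x*u+y*v),z]          # fixture -> world (mm)
def rows(*tg):
    """tg: (world xyz mm, yaw). prints rows as shift in m along the tool axes now, turn"""
    s=manip.sense(); p=s["ee_pos"]; y0=s["tcp_rot"][2]
    c,n=np.cos(y0),np.sin(y0)
    for P,yaw in tg:
        d=(np.array(P)-p)/1000; r=-((yaw-y0+np.pi)%(2*np.pi)-np.pi)
        print([round(float(q),3) for q in (c*d[0]+n*d[1], n*d[0]-c*d[1], -d[2], r)])
    print("at",p.round(1),s["tcp_rot"].round(3),"t",round(s["time"],2))
E
python3 - <<'E'
from mv import *
print(fx(-34,0,250))
rows((fx(-34,0,255),3.023),(fx(-34,0,190),3.023))
E
```

```text
[np.float64(555.5404530443444), np.float64(-170.96354247527722), 250]
[-0.575, -0.466, -0.05, -0.325]
[-0.575, -0.466, 0.015, -0.325]
at [236.1 496.5 204.9] [-3.141 -0.     2.698] t 0.1
```

The rows are not in the units I measure in: shifts go in shares of 0.5 m and turns go in shares of 2 rad. I convert before sending: -0.17 m / 0.5 = -0.34, -0.05 m / 0.5 = -0.1, -0.325 rad / 2 = -0.1625.

step_arm([
  [[-0.06,-0.05,-0.04,-0.065,1],[-0.13,-0.106,-0.1,-0.13,1],[-0.2,-0.16,-0.1,-0.1625,1],[-0.27,-0.22,-0.1,-0.1625,1],[-0.34,-0.276,-0.1,-0.1625,1]],
])

```text
time: 0.6
ee_pos: [330.7, 297.3, 255.4]
tcp_rot: [3.142, 0.0, 3.023]
contact_force: [0.1, 0.1, -0.2]
finger_gap: 0.998
gripper_force: 0.0
```

```bash
python3 - <<'E'
from mv import *
rows((fx(-34,0,255),3.023))
E
```

```text
[-0.279, -0.438, 0.0, 0.0]
at [330.7 297.3 255.4] [3.142 0.    3.023] t 0.6
```

To row units: -0.2 m / 0.5 = -0.4, -0.16 m / 0.5 = -0.32.

step_arm([
  [[-0.05,-0.08,0,0,1],[-0.1,-0.16,0,0,1],[-0.15,-0.24,0,0,1],[-0.2,-0.32,0,0,1],[-0.25,-0.4,0,0,1]],
])

```text
time: 1.1
ee_pos: [431.2, 83.8, 255.4]
tcp_rot: [3.142, 0.0, 3.023]
contact_force: [0.4, 1.0, 0.9]
finger_gap: 0.999
gripper_force: 0.0
```

To row units: -0.2 m / 0.5 = -0.4, -0.16 m / 0.5 = -0.32.

step_arm([
  [[-0.05,-0.08,0,0,1],[-0.1,-0.16,0,0,1],[-0.15,-0.24,0,0,1],[-0.2,-0.32,0,0,1],[-0.25,-0.4,0,0,1]],
])

```text
time: 1.6
ee_pos: [531.6, -129.7, 255.2]
tcp_rot: [3.141, -0.0, 3.023]
contact_force: [1.8, 1.0, 0.7]
finger_gap: 0.998
gripper_force: 0.0
```

```bash
python3 - <<'E'
from mv import *
rows((fx(-34,0,255),3.023),(fx(-34,0,190),3.023))
E
```

```text
[-0.029, -0.038, 0.0, -0.0]
[-0.029, -0.038, 0.065, -0.0]
at [ 531.6 -129.7  255.2] [ 3.141 -0.     3.023] t 1.6
```

To row units: 0.065 m / 0.5 = 0.13, -0.038 m / 0.5 = -0.076.

step_arm([
  [[-0.058,-0.076,0,0,1],[-0.058,-0.076,0,0,1],[-0.058,-0.076,0.07,0,1],[-0.058,-0.076,0.13,0,1],[-0.058,-0.076,0.13,0,0]],
], squeeze=15)

```text
time: 2.1
ee_pos: [553.8, -167.9, 186.6]
tcp_rot: [3.14, -0.007, 3.023]
contact_force: [-0.8, 0.7, 0.4]
finger_gap: 0.944
gripper_force: 0.0
```

step_arm([
  [[0,0,0,0,0],[0,0,0,0,0],[0,0,0,0,0],[0,0,0,0,0],[0,0,0,0,0]],
])

```text
time: 2.6
ee_pos: [555.7, -168.9, 191.0]
tcp_rot: [-3.141, 0.001, 3.023]
contact_force: [-0.5, -1.4, 0.2]
finger_gap: 0.527
gripper_force: 0.0
```

```bash
python3 - <<'E'
from mv import *
s=manip.sense();print(s["finger_gap"],s["gripper_force"],s["contact_force"])
rows(*[(fx(-48+112*np.sin(a),0,98-19+112*np.cos(a)),3.023) for a in np.linspace(.124,-1.6,11)])
E
```

```text
0.5265107123014315 0.0 [-0.53742625 -1.4023414   0.15512333]
[0.0, -0.002, 0.001, -0.0]
[0.019, -0.002, 0.0, -0.0]
[0.038, -0.002, 0.003, -0.0]
[0.057, -0.002, 0.009, -0.0]
[0.074, -0.002, 0.017, -0.0]
[0.089, -0.002, 0.029, -0.0]
[0.102, -0.002, 0.043, -0.0]
[0.113, -0.002, 0.059, -0.0]
[0.12, -0.002, 0.077, -0.0]
[0.125, -0.002, 0.096, -0.0]
[0.126, -0.002, 0.115, -0.0]
at [ 555.7 -168.9  191. ] [-3.141e+00  1.000e-03  3.023e+00] t 2.6
```

Fingers close at about 0.85/s, so I'll wait for contact.

To row units: -0.002 m / 0.5 = -0.004.

step_arm([
  [[0,-0.004,0,0,0],[0,-0.004,0,0,0],[0,-0.004,0,0,0],[0,-0.004,0,0,0],[0,-0.004,0,0,0]],
])

```text
time: 3.1
ee_pos: [555.5, -169.5, 190.4]
tcp_rot: [3.139, -0.0, 3.023]
contact_force: [1.1, 8.5, 0.9]
finger_gap: 0.236
gripper_force: 15.0
```

step_arm([
  [[0,0,0,0,0],[0,0,0,0,0]],
])

```text
time: 3.3
ee_pos: [555.5, -169.5, 190.4]
tcp_rot: [3.139, -0.0, 3.023]
contact_force: [1.1, 9.0, 1.4]
finger_gap: 0.233
gripper_force: 15.0
```

To row units: 0.048 m / 0.5 = 0.096, 0.002 m / 0.5 = 0.004.

step_arm([
  [[0.02,0.004,0,0,0],[0.038,0.004,0,0,0],[0.058,0.004,0.002,0,0],[0.076,0.004,0.006,0,0],[0.096,0.004,0.012,0,0]],
])

```text
time: 3.8
ee_pos: [507.5, -163.3, 184.3]
tcp_rot: [-3.141, 0.001, 3.023]
contact_force: [3.6, -2.6, -4.6]
finger_gap: 0.233
gripper_force: 15.0
```

```bash
python3 - <<'E'
from mv import *
s=manip.sense();print(s["finger_gap"],s["gripper_force"],s["contact_force"])
rows(*[(fx(-48+112*np.sin(a),3,98-19+112*np.cos(a)),3.023) for a in np.linspace(.124,-1.6,21)[5:]])
E
```

```text
0.2333220840378943 14.999764608219266 [ 3.5982     -2.56701795 -4.57345377]
[-0.001, 0.001, -0.001, -0.0]
[0.008, 0.001, 0.002, -0.0]
[0.017, 0.001, 0.006, -0.0]
[0.025, 0.001, 0.011, -0.0]
[0.033, 0.001, 0.016, -0.0]
[0.041, 0.001, 0.022, -0.0]
[0.048, 0.001, 0.029, -0.0]
[0.054, 0.001, 0.037, -0.0]
[0.059, 0.001, 0.045, -0.0]
[0.064, 0.001, 0.053, -0.0]
[0.068, 0.001, 0.062, -0.0]
[0.072, 0.001, 0.071, -0.0]
[0.074, 0.001, 0.08, -0.0]
[0.076, 0.001, 0.089, -0.0]
[0.077, 0.001, 0.099, -0.0]
[0.077, 0.001, 0.109, -0.0]
at [ 507.5 -163.3  184.3] [-3.141e+00  1.000e-03  3.023e+00] t 3.8
```

To row units: 0.041 m / 0.5 = 0.082, 0.033 m / 0.5 = 0.066.

step_arm([
  [[0.016,0,0.004,0,0],[0.034,0,0.012,0,0],[0.05,0,0.022,0,0],[0.066,0,0.032,0,0],[0.082,0,0.044,0,0]],
])

```text
time: 4.3
ee_pos: [467.6, -158.4, 161.7]
tcp_rot: [3.142, 0.003, 3.023]
contact_force: [15.0, -3.4, -13.4]
finger_gap: 0.234
gripper_force: 15.0
```

To row units: 0.04 m / 0.5 = 0.08, 0.031 m / 0.5 = 0.062.

step_arm([
  [[0.014,0,0.014,0,0],[0.026,0,0.03,0,0],[0.036,0,0.046,0,0],[0.046,0,0.062,0,0],[0.054,0,0.08,0,0]],
])

```text
time: 4.8
ee_pos: [441.7, -155.3, 122.8]
tcp_rot: [-3.141, 0.005, 3.023]
contact_force: [13.0, -1.4, -4.2]
finger_gap: 0.229
gripper_force: 14.7
```

step_arm([
  [[0.008,0,0.018,0,0],[0.012,0,0.036,0,0],[0.016,0,0.054,0,0],[0.018,0,0.074,0,0],[0.018,0,0.094,0,0]],
])

```text
time: 5.3
ee_pos: [433.8, -154.5, 77.2]
tcp_rot: [-3.141, 0.007, 3.022]
contact_force: [1.3, 4.0, 20.6]
finger_gap: 0.232
gripper_force: 15.0
```

```bash
python3 - <<'E'
from mv import *
c=manip.camera("scene"); 
cv2.imwrite("pics/s1.png",cv2.resize(c["image"][170:310,255:405],None,fx=4,fy=4,interpolation=cv2.INTER_CUBIC)[:,:,::-1])
W=cloud(c); np.savez("pics/s1.npz",**c)
rows((fx(-160,0,78),3.023))
E
```

```text
[0.002, -0.002, -0.002, -0.0]
at [ 432.7 -154.2   75.7] [-3.141  0.004  3.023] t 5.35
```

View pics/s1.png

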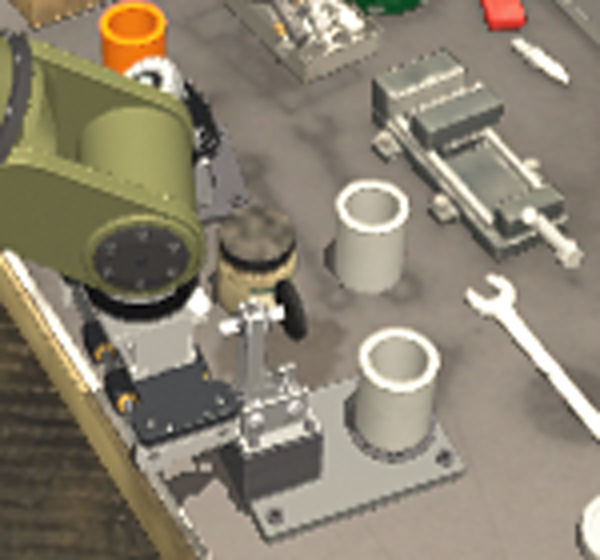

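The clamp arm stands upright (around (255,360) in the crop) and the sleeve is still on its seat. I'll release the handle and back off.

step_arm([
  [[0,0,0,0,1],[0,0,0,0,1],[0,0,0,0,1],[0,0,0,0,1],[0,0,0,0,1]],
])

```text
time: 5.85
ee_pos: [431.3, -154.1, 75.4]
tcp_rot: [3.142, -0.0, 3.023]
contact_force: [-0.3, 0.2, 0.3]
finger_gap: 0.616
gripper_force: 0.0
```

To row units: -0.16 m / 0.5 = -0.32, -0.11 m / 0.5 = -0.22.

step_arm([
  [[0.04,0,0,0,1],[0.06,0,-0.04,0,1],[0.06,0,-0.12,0,1],[0.06,0,-0.22,0,1],[0.06,0,-0.32,0,1]],
])

```text
time: 6.35
ee_pos: [401.1, -150.3, 237.3]
tcp_rot: [3.141, -0.0, 3.023]
contact_force: [0.3, -0.3, 0.2]
finger_gap: 0.995
gripper_force: 0.0
```

```bash
python3 - <<'E'
from mv import *
from scipy.optimize import least_squares
from meas import circ
for n in("scene","top"):
    c=manip.camera(n); W=cloud(c); x,y,z=W[...,0],W[...,1],W[...,2]
    k=(z>30)&(z<90)&(np.hypot(x-630,y+180)<40); P=W[k][:,:2]
    f=least_squares(lambda q:np.hypot(*(P-q).T)-29,[630,-180],loss="soft_l1",f_scale=2)
    k=(z>91)&(z<101)&(np.hypot(x-630,y+180)<40); Q=W[k]; e=cv2.minEnclosingCircle(Q[:,:2].astype(np.float32))
    print(n,f.x.round(1),k.sum(),np.median(Q[:,2]),circ(Q[:,:2]),e)
    k=(z>150)&(z<250)&(np.hypot(x-541,y+170)<60); 
    if k.sum(): print("arm",W[k].min(0),W[k].max(0))
s=manip.sense();print(s["finger_gap"],s["contact_force"])
rows((fx(-190,0,300),3.023),(fx(42,0,300),3.023))
E
```

```text
scene [ 628.  -182.5] 101 93.62447578882782 (array([ 628.10836851, -182.99817929]), np.float64(26.1580485171763)) ((627.6837158203125, -181.76321411132812), 31.30436134338379)
arm [ 488.00384952 -193.13133346  150.68678483] [ 543.41115398 -153.77461     212.91100744]
top [ 630.6 -173.4] 163 94.32336029933641 (array([ 632.11011117, -178.99292762]), np.float64(25.977414326902093)) ((632.5333251953125, -179.04898071289062), 29.393308639526367)
arm [ 492.17609523 -185.83914997  152.90096273] [ 547.72263664 -146.0556949   210.29187033]
1.0013847015152233 [ 0.51373636 -0.82160696 -0.53965212]
[0.003, -0.001, -0.059, -0.0]
[-0.229, -0.001, -0.059, -0.0]
at [ 403.4 -151.3  241.5] [-3.138  0.009  3.023] t 6.45
```

To row units: -0.18 m / 0.5 = -0.36, -0.14 m / 0.5 = -0.28.

step_arm([
  [[0,0,-0.09,0,1],[-0.08,0,-0.12,0,1],[-0.18,0,-0.12,0,1],[-0.28,0,-0.12,0,1],[-0.36,0,-0.12,0,1]],
])

```text
time: 6.95
ee_pos: [582.4, -171.9, 294.2]
tcp_rot: [3.141, -0.001, 3.023]
contact_force: [-0.5, 0.4, -0.1]
finger_gap: 0.999
gripper_force: 0.0
```

To row units: 0.12 m / 0.5 = 0.24, -0.001 m / 0.5 = -0.002.

step_arm([
  [[-0.098,-0.002,0,0,1],[-0.098,-0.002,0.04,0,1],[-0.098,-0.002,0.12,0,1],[-0.098,-0.002,0.2,0,1],[-0.098,-0.002,0.24,0,1]],
])

```text
time: 7.45
ee_pos: [627.6, -178.2, 170.6]
tcp_rot: [3.14, -0.006, 3.023]
contact_force: [0.3, -0.0, -0.6]
finger_gap: 0.997
gripper_force: 0.0
```

```bash
python3 - <<'E'
from mv import *
rows((fx(42,0,51),3.023))
E
```

```text
[-0.004, -0.001, 0.12, -0.0]
at [ 627.6 -178.2  170.6] [ 3.14  -0.006  3.023] t 7.45
```

To row units: 0.121 m / 0.5 = 0.242, -0.003 m / 0.5 = -0.006.

step_arm([
  [[-0.006,-0.002,0.06,0,1],[-0.006,-0.002,0.12,0,1],[-0.006,-0.002,0.18,0,1],[-0.006,-0.002,0.23,0,1],[-0.006,-0.002,0.242,0,0]],
], squeeze=15)

```text
time: 7.95
ee_pos: [630.1, -179.5, 50.7]
tcp_rot: [3.14, -0.005, 3.023]
contact_force: [-0.2, 0.5, -0.1]
finger_gap: 0.946
gripper_force: 0.0
```

step_arm([
  [[0,0,0,0,0],[0,0,0,0,0],[0,0,0,0,0],[0,0,0,0,0],[0,0,0,0,0]],
])

```text
time: 8.45
ee_pos: [632.3, -180.2, 55.6]
tcp_rot: [-3.141, 0.002, 3.023]
contact_force: [-0.3, 0.6, 4.2]
finger_gap: 0.613
gripper_force: 15.0
```

step_arm([
  [[0,0,0,0,0],[0,0,0,0,0]],
])

```text
time: 8.65
ee_pos: [632.3, -180.2, 55.6]
tcp_rot: [-3.141, 0.002, 3.023]
contact_force: [-0.4, -0.1, 6.2]
finger_gap: 0.611
gripper_force: 15.0
```

step_arm([
  [[0,0,-0.02,0,0],[0,0,-0.04,0,0],[0,0,-0.06,0,0],[0,0,-0.08,0,0],[0,0,-0.1,0,0]],
])

```text
time: 9.15
ee_pos: [631.8, -180.0, 105.4]
tcp_rot: [-3.142, 0.0, 3.023]
contact_force: [-0.5, 1.0, -4.1]
finger_gap: 0.615
gripper_force: 15.0
```

To row units: -0.035 m / 0.5 = -0.07, -0.018 m / 0.5 = -0.036.

step_arm([
  [[0,0,0,0,0],[0,0,0,0,0],[0,0,0,0,0],[-0.036,0,0,0,0],[-0.07,0,0,0,0]],
])

```text
time: 9.65
ee_pos: [666.8, -184.2, 104.1]
tcp_rot: [3.141, -0.001, 3.023]
contact_force: [0.0, -1.1, -2.9]
finger_gap: 0.612
gripper_force: 15.0
```

```bash
cat > ax.py <<'E'
from h import *
from scipy.optimize import least_squares
def axis(z0=None,hw=45):
    """cylinder fit (r 29) of the held sleeve in both views; outer wall points near the grasp point"""
    s=manip.sense(); g=s["ee_pos"]+[0,0,19]; out=[]
    for n in("scene","top"):
        c=manip.camera(n); W=cloud(c); im=c["image"].astype(int)
        d=W-g; k=(np.linalg.norm(d,axis=2)<70)&(W[...,2]>(z0 or 0))
        yaw=s["tcp_rot"][2]; ly=d[...,0]*np.sin(yaw)-d[...,1]*np.cos(yaw)
        k&=(np.abs(ly)<27)&(d[...,2]<40)
        P=d[k]
        def res(q):
            a=np.array([q[2],q[3],1]);a/=np.linalg.norm(a); b=P-[q[0],q[1],0]
            return np.linalg.norm(b-np.outer(b@a,a),axis=1)-29
        f=least_squares(res,[0,0,0,0],loss="cauchy",f_scale=1.5); r=np.abs(f.fun)
        a=np.array([f.x[2],f.x[3],1]);a/=np.linalg.norm(a); t=(P-[f.x[0],f.x[1],0])@a; t=t[r<3]
        print(n,len(P),(r<3).sum(),"off",f.x[:2].round(1),"tilt",np.arccos(a[2]).round(3),"az",np.arctan2(a[1],a[0]).round(3),"along",np.percentile(t,[0,2,98,100]).round(1))
        out.append((c,W))
    print(s["ee_pos"].round(1),s["tcp_rot"].round(3),s["contact_force"].round(1),s["finger_gap"],s["gripper_force"],s["time"])
    return out
if __name__=="__main__":
    o=axis()
    import sys
    if len(sys.argv)>1:
        g=manip.sense()["ee_pos"]; c=o[0][0]; p=np.array(c["R"])@g+c["t"]; U,V=int(c["fx"]*p[0]/p[2]+c["cx"]),int(c["fy"]*p[1]/p[2]+c["cy"])
        cv2.imwrite(sys.argv[1],cv2.resize(c["image"][V-60:V+60,U-70:U+70],None,fx=4,fy=4,interpolation=cv2.INTER_CUBIC)[:,:,::-1])
E
python3 ax.py
```

```text
scene 307 211 off [-2.4 -4. ] tilt 0.054 az -0.936 along [-57.4 -54.3  29.1  36.3]
top 84 83 off [ 1.8 -0.3] tilt 0.016 az -1.142 along [-55.8 -53.5  20.2  21.4]
[ 666.8 -184.2  104.1] [ 3.141e+00 -1.000e-03  3.023e+00] [ 0.  -1.1 -2.9] 0.6122754135860845 14.976655350183137 9.65
```

To row units: 0.0285 m / 0.5 = 0.057, 0.0265 m / 0.5 = 0.053.

step_arm([
  [[0,0,0.024,0,0],[0,0,0.04,0,0],[0,0,0.048,0,0],[-0.008,0,0.053,0,0],[-0.016,0,0.057,0,0]],
], squeeze=10)

```text
time: 10.25
ee_pos: [674.8, -185.2, 76.1]
tcp_rot: [-3.141, 0.0, 3.023]
contact_force: [-0.2, 0.3, -2.2]
finger_gap: 0.612
gripper_force: 10.0
```

To row units: -0.0135 m / 0.5 = -0.027, 0.011 m / 0.5 = 0.022.

step_arm([
  [[-0.007,0,0.005,0,0],[-0.014,0,0.01,0,0],[-0.02,0,0.016,0,0],[-0.027,0,0.022,0,0],[-0.027,0,0.022,0,0]],
])

```text
time: 10.75
ee_pos: [688.0, -186.7, 64.2]
tcp_rot: [3.141, -0.001, 3.023]
contact_force: [-0.6, -1.2, -3.8]
finger_gap: 0.614
gripper_force: 10.0
```

```bash
python3 ax.py pics/p1.png
```

```text
scene 307 195 off [-2.2 -4.7] tilt 0.047 az -0.795 along [-58.9 -54.2  22.7  36.4]
top 88 73 off [-0.7 -0.6] tilt 0.015 az -1.376 along [-57.6 -52.7  19.9  21.7]
[ 688.  -186.7   64.2] [ 3.141e+00 -1.000e-03  3.023e+00] [-0.6 -1.2 -3.8] 0.6138673093772131 9.99047040939331 10.75
```

View pics/p1.png

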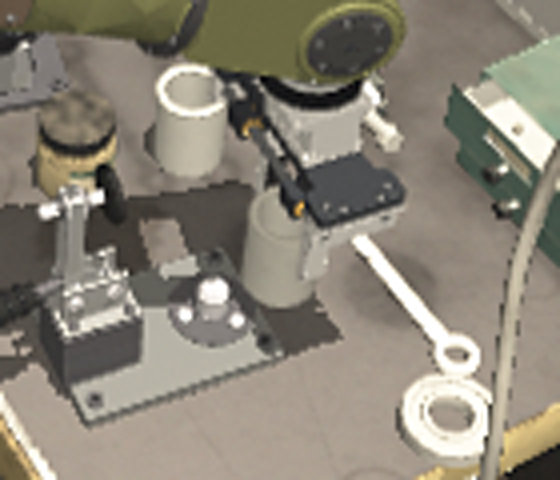

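The crop shows the sleeve hanging upright beside the fixture at (285,250), while the spigot at (213,290) has a domed top. My offset was too large and it missed. I'll retry at a 20 mm offset.

To row units: 0.037 m / 0.5 = 0.074, -0.027 m / 0.5 = -0.054.

step_arm([
  [[0,0,-0.03,0,0],[0,0,-0.054,0,0],[0.024,0,-0.054,0,0],[0.05,0,-0.054,0,0],[0.074,0,-0.054,0,0]],
])

```text
time: 11.35
ee_pos: [651.0, -182.4, 93.8]
tcp_rot: [-3.141, 0.002, 3.023]
contact_force: [1.1, 1.3, -3.8]
finger_gap: 0.614
gripper_force: 10.0
```

To row units: 0.014 m / 0.5 = 0.028, 0.012 m / 0.5 = 0.024.

step_arm([
  [[0,0,0.01,0,0],[0,0,0.02,0,0],[0,0,0.024,0,0],[0,0,0.028,0,0],[0,0,0.028,0,0]],
])

```text
time: 11.85
ee_pos: [651.4, -182.3, 77.7]
tcp_rot: [3.142, -0.0, 3.023]
contact_force: [0.5, -0.0, -3.0]
finger_gap: 0.615
gripper_force: 10.0
```

To row units: 0.006 m / 0.5 = 0.012, 0.004 m / 0.5 = 0.008.

step_arm([
  [[0,0,0.004,0,0],[0,0,0.008,0,0],[-0.002,0,0.012,0,0]],
])

```text
time: 12.15
ee_pos: [654.0, -182.9, 74.3]
tcp_rot: [-3.141, 0.006, 3.023]
contact_force: [5.3, -0.7, 9.5]
finger_gap: 0.61
gripper_force: 10.0
```

To row units: -0.011 m / 0.5 = -0.022, 0.008 m / 0.5 = 0.016.

step_arm([
  [[-0.006,0,0.004,0,0],[-0.012,0,0.008,0,0],[-0.018,0,0.012,0,0],[-0.022,0,0.016,0,0]],
])

```text
time: 12.55
ee_pos: [663.9, -184.0, 64.6]
tcp_rot: [-3.141, 0.002, 3.023]
contact_force: [2.2, -0.5, 5.0]
finger_gap: 0.615
gripper_force: 10.0
```

```bash
python3 ax.py pics/p2.png
```

```text
scene 315 224 off [-0.9 -2. ] tilt 0.327 az -0.136 along [-59.4 -54.5  23.4  31.1]
top 91 90 off [-0.1 -1.3] tilt 0.288 az -0.282 along [-60.2 -58.5   2.9   9.2]
[ 663.9 -184.    64.6] [-3.141e+00  2.000e-03  3.023e+00] [ 2.2 -0.5  5. ] 0.6149033202485663 10.001017302274704 12.55
```

Pivoting in the grip works: the tilt is about 0.31 toward +x. I'll continue.

To row units: -0.01 m / 0.5 = -0.02, -0.002 m / 0.5 = -0.004.

step_arm([
  [[-0.004,0,0.004,0,0],[-0.008,0,0.008,0,0],[-0.012,0,0.012,0,0],[-0.016,0,0.016,0,0],[-0.02,0,0.02,0,0]],
])

```text
time: 13.15
ee_pos: [672.7, -184.8, 53.2]
tcp_rot: [3.141, -0.002, 3.023]
contact_force: [-1.3, -0.2, 0.1]
finger_gap: 0.613
gripper_force: 10.0
```

```bash
python3 ax.py pics/p3.png
```

```text
scene 362 264 off [-1.5 -2.2] tilt 0.554 az -0.185 along [-61.6 -58.3  23.2  35.5]
top 111 97 off [0.1 0.4] tilt 0.586 az -0.038 along [-62.4 -58.8  -0.3   4.8]
[ 672.7 -184.8   53.2] [ 3.141e+00 -2.000e-03  3.023e+00] [-1.3 -0.2  0.1] 0.6128585724434801 10.000154078006744 13.15
```

To row units: -0.05 m / 0.5 = -0.1, -0.03 m / 0.5 = -0.06.

step_arm([
  [[0,0,0,0,0],[0,0,0,0,0],[0,0,-0.02,0,0],[0,0,-0.06,0,0],[0,0,-0.1,0,0]],
], squeeze=45)

```text
time: 13.75
ee_pos: [672.7, -184.9, 104.9]
tcp_rot: [3.142, -0.001, 3.023]
contact_force: [-0.3, -0.1, -3.4]
finger_gap: 0.613
gripper_force: 45.0
```

To row units: -0.1 m / 0.5 = -0.2, -0.09 m / 0.5 = -0.18.

step_arm([
  [[0,0,-0.06,0,0],[0,0,-0.12,0,0],[0,0,-0.18,0,0],[0.02,0.04,-0.2,0,0],[0.06,0.1,-0.2,0,0]],
])

```text
time: 14.25
ee_pos: [649.5, -132.5, 206.3]
tcp_rot: [-3.141, 0.003, 3.021]
contact_force: [0.1, 1.1, -3.5]
finger_gap: 0.612
gripper_force: 45.0
```

```bash
python3 ax.py; python3 - <<'E'
from mv import *
rows(([502,0,200],3.023-.75),([502,176,250],-.284))
E
```

```text
scene 346 271 off [-1.2 -1.2] tilt 0.579 az -0.115 along [-52.9 -50.2  21.7  25.4]
top 49 49 off [-4.2  3.5] tilt 0.514 az -0.23 along [-49.  -48.9   2.3  21.7]
[ 649.5 -132.5  206.3] [-3.141e+00  3.000e-03  3.021e+00] [ 0.1  1.1 -3.5] 0.6119048372811597 44.99849593732506 14.25
[0.16, 0.111, 0.005, 0.752]
[0.18, 0.286, -0.045, -2.974]
at [ 648.1 -128.6  205.3] [3.141 0.    3.025] t 14.35
```

To row units: 0.16 m / 0.5 = 0.32, 0.11 m / 0.5 = 0.22, 0.14 rad / 2 = 0.07.

step_arm([
  [[0.064,0.044,0,0.07,0],[0.128,0.088,0,0.14,0],[0.192,0.132,0,0.21,0],[0.256,0.176,0,0.28,0],[0.32,0.22,0,0.35,0]],
])

```text
time: 14.85
ee_pos: [502.0, -3.0, 204.5]
tcp_rot: [3.141, 0.0, 2.317]
contact_force: [0.2, 0.6, -2.8]
finger_gap: 0.609
gripper_force: 45.0
```

To row units: -0.05 m / 0.5 = -0.1, -0.04 m / 0.5 = -0.08, 0.7 rad / 2 = 0.35.

step_arm([
  [[0,0,-0.02,0.07,0],[0,0,-0.04,0.14,0],[0,0,-0.06,0.21,0],[0,0,-0.08,0.28,0],[0,0,-0.1,0.35,0]],
])

```text
time: 15.35
ee_pos: [503.3, -3.8, 255.0]
tcp_rot: [3.141, 0.0, 1.617]
contact_force: [-0.1, -0.0, -3.0]
finger_gap: 0.612
gripper_force: 45.0
```

To row units: 0.7 rad / 2 = 0.35.

step_arm([
  [[0,0,0,0.07,0],[0,0,0,0.14,0],[0,0,0,0.21,0],[0,0,0,0.28,0],[0,0,0,0.35,0]],
])

```text
time: 15.85
ee_pos: [503.3, -3.8, 254.5]
tcp_rot: [3.141, -0.0, 0.917]
contact_force: [0.7, 0.6, -3.4]
finger_gap: 0.61
gripper_force: 45.0
```

To row units: 0.7 rad / 2 = 0.35.

step_arm([
  [[0,0,0,0.07,0],[0,0,0,0.14,0],[0,0,0,0.21,0],[0,0,0,0.28,0],[0,0,0,0.35,0]],
])

```text
time: 16.35
ee_pos: [503.2, -3.8, 254.5]
tcp_rot: [3.141, -0.0, 0.217]
contact_force: [-0.2, 0.3, -2.9]
finger_gap: 0.612
gripper_force: 45.0
```

```bash
python3 ax.py; python3 - <<'E'
from mv import *
print(manip.sense()["joint_pos"])
rows(([502,176,250],-.284))
E
```

```text
scene 335 216 off [ 6.8 -6.5] tilt 0.549 az -2.918 along [-52.8 -41.9  27.4  37.3]
[-8.02412424e-02  1.59661962e-01  1.57857596e+00 -1.54959447e-04
  1.40299621e+00  1.27030420e+00]
[0.038, -0.176, 0.004, 0.504]
at [503.3  -3.8 254.5] [ 3.141 -0.     0.22 ] t 16.45Traceback (most recent call last):
  File "ax.py", line 22, in <module>
    o=axis()
  File "ax.py", line 17, in axis
    print(n,len(P),(r<3).sum(),"off",f.x[:2].round(1),"tilt",np.arccos(a[2]).round(3),"az",np.arctan2(a[1],a[0]).round(3),"along",np.percentile(t,[0,2,98,100]).round(1))
                                                                                                                                  ~~~~~~~~~~~~~^^^^^^^^^^^^^^^^
    return _quantile_unchecked(
        a, q, axis, out, overwrite_input, method, keepdims, weights)
    return _ureduce(a,
                    func=_quantile_ureduce_func,
    ...<5 lines>...
                    overwrite_input=overwrite_input,
                    method=method)
    r = func(a, **kwargs)
    result = _quantile(arr,
                       quantiles=q,
    ...<2 lines>...
                       out=out,
                       weights=wgt)
    slices_having_nans = np.isnan(arr[-1, ...])
                                  ~~~^^^^^^^^^
IndexError: index -1 is out of bounds for axis 0 with size 0
```

To row units: -0.165 m / 0.5 = -0.33, -0.14 m / 0.5 = -0.28, 0.504 rad / 2 = 0.252.

step_arm([
  [[0.016,-0.07,0,0.065,0],[0.03,-0.14,0,0.13,0],[0.046,-0.21,0.004,0.19,0],[0.06,-0.28,0.008,0.252,0],[0.072,-0.33,0.008,0.252,0]],
])

```text
time: 16.95
ee_pos: [501.6, 167.1, 250.1]
tcp_rot: [-3.142, 0.0, -0.28]
contact_force: [0.2, -0.9, -2.5]
finger_gap: 0.607
gripper_force: 45.0
```

step_arm([
  [[0,0,0,0,0],[0,0,0,0,0]],
])

```text
time: 17.15
ee_pos: [501.9, 165.4, 250.1]
tcp_rot: [3.141, 0.0, -0.277]
contact_force: [-0.1, -0.3, -3.5]
finger_gap: 0.608
gripper_force: 45.0
```

```bash
sed -i 's/        if_none//; s/^        f=least_squares(res/        if len(P)<30: print(n,"few",len(P)); out.append((c,W)); continue\n&/' ax.py; python3 ax.py pics/p4.png; python3 - <<'E'
from mv import *
rows(([502,176,250],-.284))
E
```

```text
scene 207 148 off [ 3.9 -2.5] tilt 0.541 az 2.879 along [-50.6 -49.3  23.7  26.8]
top few 0
[501.9 165.4 250.1] [ 3.141  0.    -0.277] [-0.1 -0.3 -3.5] 0.6075864587674951 44.99903884716332 17.15
[-0.003, -0.011, 0.0, 0.004]
at [502.  164.6 250.1] [ 3.141 -0.    -0.28 ] t 17.25
```

View pics/p4.png

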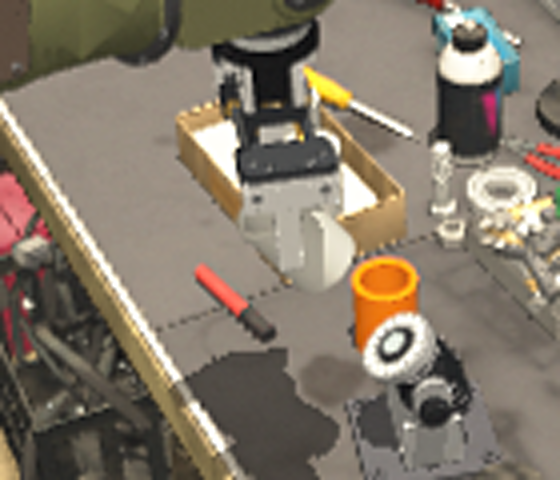

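The picture shows the sleeve held tilted at (320,255), pointing at the ring light at (400,345). A final shift of about 10 mm in +y is left.

To row units: -0.009 m / 0.5 = -0.018, -0.005 m / 0.5 = -0.01.

step_arm([
  [[-0.004,-0.008,0,0,0],[-0.01,-0.018,0,0,0],[-0.01,-0.018,0,0,0],[-0.01,-0.018,0,0,0],[-0.01,-0.018,0,0,0]],
])

```text
time: 17.75
ee_pos: [499.6, 175.3, 250.0]
tcp_rot: [3.142, -0.0, -0.281]
contact_force: [-0.5, -0.5, -4.5]
finger_gap: 0.614
gripper_force: 45.0
```

step_arm([
  [[0,0,0,0,0],[0,0,0,0,0],[0,0,0,0,0],[0,0,0,0,0],[0,0,0,0,0]],
])

```text
time: 18.25
ee_pos: [499.6, 175.4, 249.9]
tcp_rot: [-3.142, -0.0, -0.281]
contact_force: [-0.4, 0.8, -3.3]
finger_gap: 0.613
gripper_force: 45.0
```

```bash
python3 ax.py; python3 - <<'E'
from mv import *
c=manip.camera("scene"); W=cloud(c); x,y,z=W[...,0],W[...,1],W[...,2]; V=c["image"].max(2)
k=(z>95)&(z<145)&(x>540)&(x<680)&(y>90)&(y<200)&(V>150); P=W[k]
print("ring",len(P),P.mean(0)); c0=dict(np.load("pics/scene0.npz")); W0=cloud(c0); print("same pixels before",np.nanmean(W0[k],0))
k=(z>150)&(z<250)&(np.hypot(x-541,y+170)<60); print("clamp",k.sum(),W[k].min(0),W[k].max(0))
print(manip.sense()["joint_vel"].round(3))
E
```

```text
scene 210 159 off [ 3.8 -2.7] tilt 0.542 az 2.923 along [-54.9 -51.2  22.2  26. ]
top few 0
[499.6 175.4 249.9] [-3.142 -0.    -0.281] [-0.4  0.8 -3.3] 0.6134602036445853 44.99895233195275 18.25
ring 188 [590.99970744 142.14783888 116.99123384]
same pixels before [590.95162175 142.04439514 117.09292507]
clamp 216 [ 487.56875297 -190.68292952  150.08368383] [ 545.49691577 -153.43399125  209.72533376]
[ 0.001  0.    -0.001  0.001 -0.001 -0.   ]
```

Everything agrees: the sleeve is aligned, the camera hasn't moved, the clamp is open and the arm is still. I'll hand it in.

```bash
python3 -c "
from plant import manip
print(manip.sign_off())"
```

```text
the job is handed in; nothing more can be done
None
```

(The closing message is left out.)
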